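# Stack the lens rings and hold the carrier in the stage corner

## Robot

A 6-joint arm with a two-finger parallel gripper is mounted at the origin on the work surface. World frame = base frame: x ahead of the robot, y to its left, z up, the work surface at z = 0. Lengths are in mm, angles in rad, forces in N, time in s.
With the tool pointing down it reaches from about 275 to 1000 mm from the base axis. Payload 8.4 kg.
Tool frame: the origin (TCP) lies at the centre of the arm's flange, where the gripper is bolted on; the fingertips stand 173 mm ahead of it and the grasp point (between the pads) lies 155 mm ahead of it; z points along the fingers, y is the direction in which the jaws open and shut (so a half turn about z gives the same grasp; the last joint's range is limited). The gripper opens to 85 mm and grips with 20 to 120 N. Pads are 22 mm wide; open, the fingers measure 114 mm over their backs; the gripper's body (76 mm by 85 mm) begins 54 mm behind the grasp point. The pads swing forward as they close: fully open they stand 13 mm farther back than shut.
Start: joints at [1.313, 0.353, 1.633, -0, 1.155, -0.002], TCP at [158.136, 604.667, 404.681] pointing down, gripper open.
Joint ranges: [-2.63, 2.63], [-0.92, 2.1], [0.06, 2.66], [-1.3, 4.44], [0, 2.69], [-3.02, 3.02]. Speed limits (rad/s): [2.22, 2.22, 2.79, 3.14, 3.14, 3.14].

## Interface

Orientations are given as [roll, pitch, yaw] about the fixed x, y, z axes, in that order (R = Rz(yaw) Ry(pitch) Rx(roll)).
In Python, from rig import sense, grab_frame, camera_model, sign_off gives the robot as it stands. The module is installed in compiled form; this text tells all that it offers.
- The arm moves only by the tool step_arm, never from a script. Its argument "commands" is a list of rows, each a list of 3 entries, a list of its own where there are three numbers: the shift along the tool's x, y, z in mm, then the turn about the tool's z in rad, then the opening, from 0 (shut) to 1 (fully open). A call has 1 to 20 rows; each row shifts and turns the pose as measured when the row begins, along the tool's axes as they then stand; what a row does not reach is not made up. A row lasts 1/8 s, in which the tool goes at most 62.5 mm and 10.7 degrees, less where a joint would pass 70% of its speed; a pose out of reach is approached as far as the arm can. A call with a gripper value outside its range is refused whole. The fingers move at their own pace and stop on an object; "force" is the grip in N (left out, the last holds). Time passes only in rows, so rows that do not move let the fingers close. It gives the time, the measured TCP pose, the force and the opening at its end, in the units of the state.
- sense(): the state, without advancing time (a new reading comes with each control period).
- grab_frame(name): name is "side" or "top"; returns the picture (384x512x3 uint8, blue, green, red); there is no depth.
- camera_model(name): a dict with "fx", "fy", "cx", "cy" (pixels), "R" (3x3) and "t" (3): a world point X has camera coordinates R X + t. Camera axes: x right, y down, z forward; pixel columns grow to the right and rows downward; lengths in mm; the calibration is good to about 2 mm. A picture is of the moment at which its call begins. camera_model takes no time and is no camera call.
- sign_off(): hands the job in, once; it reports no verdict.
The state is a dict: "clock": time; "qpos": joint angles; "qvel": joint speeds; "joint_efforts": joint torques, N m; "eef_pos": TCP position; "tcp_rot": TCP orientation; "contact_force": force on the tool from outside, world axes, zero at the start; "wrist_torque": the same for the moment, N m; "opening": opening from 0.0 (shut) to 1.0 (fully open).
Only numpy, scipy, OpenCV 4.12 (cv2) and the standard library are available. Lean on these libraries where they do the work, as an engineer would, in place of code of your own. Each camera call takes 0.05 s, during which the arm holds its last target. There are 200 camera calls.

## Task

Build up the ion-lens carrier: thread the wide ring and then the narrow ring down the carrier's post, each fully home. Then slide the carrier along its stage into the corner and press it flush against the end stop and the side fence at once; finish while still holding it pressed firmly against both, without letting go. Leave the jar and the flask where they are.

Things in the scene. Friction and masses are not known exactly. Their poses are not given: they have to be found in the camera images.
- stage: Fixed aluminium plate lying flat on the bench, 220 (x) by 160 (y) by 10 mm thick; origin at the centre of its underside, x along its long side. Two low stops on it form a corner towards its +x and +y side. Seated home in the corner, the carrier has its axes parallel to the stage's and its centre at stage x = +30, y = +20 mm.
- end_stop: Fixed bar across the stage, 14 (x) by 80 (y) by 22 mm high, standing on the plate; origin at the centre of its underside, axes as the stage's. The carrier's +x end face is pressed against its -x face, which is the plane stage x = +90 mm.
- side_fence: Fixed bar along the stage, 140 (x) by 14 (y) by 22 mm high, standing on the plate; origin at the centre of its underside, axes as the stage's. The carrier's +y side face is pressed against its -y face, which is the plane stage y = +50 mm.
- carrier: Loose dark metal lens carrier, about 0.5 kg, lying on the stage plate 25 to 50 mm short of each stop, turned at most 0.2 rad from the stage's axes: a block 120 (x) by 60 (y) by 30 mm high carrying a bright post near its +x end and an upright tab near its -x end. Origin at the centre of its underside. Block, plate and stops have smooth coated faces: it slides easily (friction about 0.2).
- carrier_mid (a point): Centre of the carrier's block, 15 mm above its underside; axes as the carrier's.
- post_base (a point): On the post's axis at the block's top face (carrier x = +28, y = 0, 30 mm above its underside); axes as the carrier's, z up along the post. The post is 18 mm in diameter and 44 mm high, its top 8 mm tapering to 8 mm across.
- tab_mid (a point): Centre of the carrier's upright tab (carrier x = -37, y = 0, 48 mm above its underside); axes as the carrier's. The tab is 30 mm long (x), 14 mm thick (y) and stands 36 mm above the block's top face (18 mm above and below this point): pinch it across its thickness from above.
- wide_mid (a point): Centre of the wide ring, half-way up: plain steel, outside diameter 52, bore 23, height 16 mm, 0.2 kg, lying flat on the bench on one or the other side of the stage. Home: its underside on the carrier's block.
- narrow_mid (a point): Centre of the narrow ring, half-way up: plain steel, outside diameter 38, bore 23, height 18 mm, 0.1 kg, lying flat on the bench on the other side of the stage. Home: its underside on the wide ring.
- jar: Bystander: amber glass jar with white lid, 48 mm in diameter, 60 mm high, beyond a ring's place on the left; origin under its centre.
- flask: Bystander: clear glass bottle with black cap, 40 mm in diameter, 85 mm high, beyond a ring's place on the right; origin under its centre.
Not all that is in view belongs to the job. What is shaped like the carrier but red is not meant.

How it is judged:
By the outcome, as a careful person would: the job done as asked, in the order asked, and still so for the second after the job is handed in, while the arm keeps its last pose, push and grip.
It also fails if it takes over 61 s, if anything falls off the work surface, if the arm or the gripper's body presses on something with over 40 N, if the wrist force passes 120 N, or if a joint passes its speed limit or range.

## Working session

There is one attempt and no reset: what is moved stays moved. The work goes in short steps, Python scripts to look and compute and a tool call to move; the robot and the scene stay as the last step left them, time stands still between calls to the robot, and variables do not carry over. Pictures are saved under pics/ and viewed, about 8 in all and at most 12, crops included, and the job is handed in when it is done.

Besides the shell and the picture viewer there is one more tool, called after "Emit:" by a JSON object that holds its "fn" and its "kwargs", one argument or row to a line. step_arm: Moves the arm, as the interface text tells. Its arguments: {"type":"object","properties":{"commands":{"type":"array","items":{"type":"array"}},"force":{"type":"number"}},"required":["commands"]}

```bash
mkdir -p pics; ls; python3 - <<'E'
from rig import *
import cv2,numpy as np
s=sense();print(s)
a=grab_frame("side");b=grab_frame("top")
cv2.imwrite("pics/s0.png",a);cv2.imwrite("pics/t0.png",b)
for n in("side","top"):
  m=camera_model(n);R=np.array(m["R"]);print(n,m,"pos",-R.T@np.array(m["t"]))
E
```

```text
pics
{'clock': 0.0, 'qpos': array([ 1.31263181e+00,  3.53684916e-01,  1.63411517e+00,  2.23704681e-05,
        1.15518933e+00, -2.40583548e-03]), 'qvel': array([ 0.00068336, -0.0012045 ,  0.00032231, -0.0003933 ,  0.00078774,
       -0.00015809]), 'joint_efforts': array([-9.76609999e-05, -6.05265927e+01, -3.42064261e+01,  1.08946535e-04,
        9.59293102e-03,  4.63548815e-05]), 'eef_pos': array([158.05584077, 604.45571825, 403.94665898]), 'tcp_rot': array([-3.14019594e+00, -2.38137868e-05,  2.88582491e+00]), 'contact_force': array([-0.01851135,  0.46735402,  0.65378806]), 'wrist_torque': array([0.01844602, 0.05144937, 0.01929746]), 'opening': 1.0021097928281377}
side {'fx': 471.35185453197244, 'fy': 471.35185453197244, 'cx': 261.36289443733483, 'cy': 190.333755722677, 'R': array([[-0.94022209, -0.34043673,  0.00923305],
       [-0.23404734,  0.62622511, -0.7436827 ],
       [ 0.24739494, -0.70138787, -0.668469  ]]), 't': array([ 534.59613205,  182.51780122, 1105.87586991])} pos [271.76880882 843.34684933 870.04311277]
top {'fx': 366.95013562639144, 'fy': 366.95013562639144, 'cx': 257.4053899242423, 'cy': 186.78308673539166, 'R': array([[ 0.00751617, -0.99996389,  0.00396648],
       [-0.99027772, -0.00799422, -0.13887451],
       [ 0.1389012 , -0.00288411, -0.99030204]]), 't': array([  7.63013621, 572.44423586, 929.10765969])} pos [437.76725541  14.8857584  999.56486019]
```

View pics/t0.png

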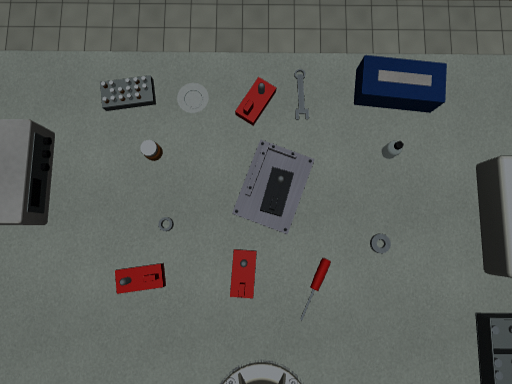

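View pics/s0.png

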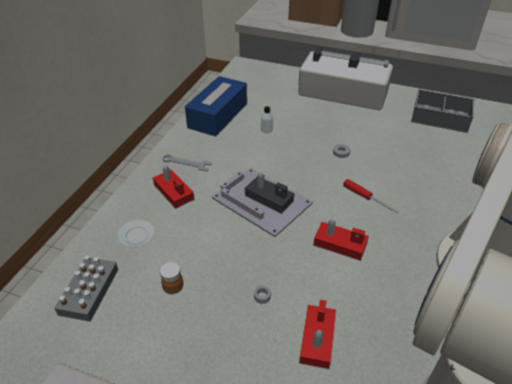

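Top view: stage (273,187) with dark carrier (277,190), three red decoys (256,100), (243,273), (140,278). Rings: small at (166,224), larger at (380,243); plate (192,98) is not a ring. Jar (151,150), flask (393,149). Check in a close crop.

```bash
cat > h.py <<'E'
import numpy as np,cv2
from rig import *
def ray(n,u,v,z):
    m=camera_model(n);R=np.array(m["R"]);t=np.array(m["t"])
    d=R.T@np.array([(u-m["cx"])/m["fx"],(v-m["cy"])/m["fy"],1]);c=-R.T@t
    return c+d*(z-c[2])/d[2]
def proj(n,X):
    m=camera_model(n);p=np.array(m["R"])@np.array(X)+m["t"]
    return np.array([m["fx"]*p[0]/p[2]+m["cx"],m["fy"]*p[1]/p[2]+m["cy"]])
def crop(im,x0,y0,w,h,k):
    return cv2.resize(im[y0:y0+h,x0:x0+w],None,fx=k,fy=k,interpolation=cv2.INTER_CUBIC)
def rz(a): return np.array([[np.cos(a),-np.sin(a)],[np.sin(a),np.cos(a)]])
E
python3 - <<'E'
from h import *
t=cv2.imread("pics/t0.png");s=cv2.imread("pics/s0.png")
A=crop(t,228,137,90,100,5);B=crop(t,150,208,32,32,5);C=crop(t,364,227,32,32,5)
D=crop(s,250,280,28,28,5);
A=cv2.copyMakeBorder(A,0,0,0,170,0)
A[0:160,450:610]=B;A[165:325,450:610]=C;A[330:470,450:590]=D
cv2.imwrite("pics/c0.png",A)
for n,p,z in[("top",(166,224),16),("side",(262,294.5),16),("top",(380,243),16),("side",(342,150.5),16),("top",(151,147),60),("top",(397,146),85)]:print(n,p,ray(n,*p,z).round(1))
E
```

```text
top (166, 224) [473.6 255.   16. ]
side (262, 294.5) [471.1 265.5  16. ]
top (380, 243) [ 427.7 -314.4   16. ]
side (342, 150.5) [ 422.1 -305.5   16. ]
top (151, 147) [672.6 292.   60. ]
top (397, 146) [ 674.4 -344.4   85. ]
```

View pics/c0.png

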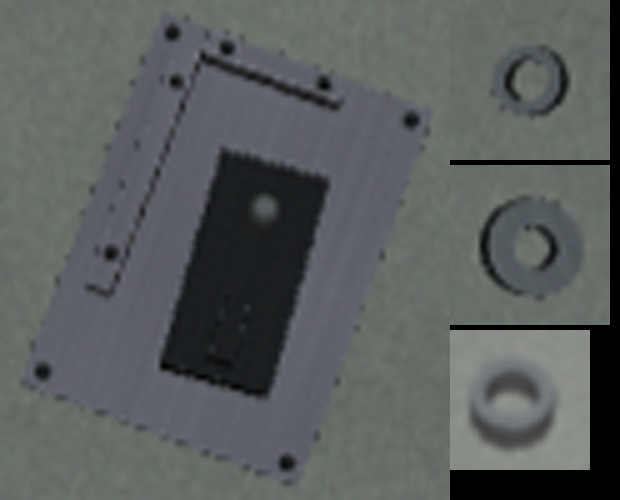

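```bash
cat >> h.py <<'E'
from scipy.optimize import minimize
K=6
def box(x,y,z0,z1): return np.array([[a*x/2,b*y/2,c] for a in(1,-1) for b in(1,-1) for c in(z0,z1)])
def cyl(d,z0,z1): return np.array([[d/2*np.cos(a),d/2*np.sin(a),c] for a in np.linspace(0,6.2832,40) for c in(z0,z1)])
def hullpoly(n,P,q):
    W=P.copy();W[:,:2]=P[:,:2]@rz(q[2]).T+q[:2]
    p=np.array([proj(n,w) for w in W],np.float32);return cv2.convexHull(p)[:,0]
def masks(ims,P,q,f,pad=8):
    out={}
    for n,im in ims.items():
        h=hullpoly(n,P,q);x0,y0=np.maximum((h.min(0)-pad).astype(int),0);x1,y1=(h.max(0)+pad).astype(int)
        g=f(crop(im,x0,y0,x1-x0,y1-y0,K).astype(float)).astype(np.uint8)
        c,_=cv2.findContours(g,cv2.RETR_EXTERNAL,cv2.CHAIN_APPROX_NONE);m=np.zeros_like(g)
        cv2.drawContours(m,[max(c,key=cv2.contourArea)],-1,1,-1)
        out[n]=(m,x0,y0)
    return out
def fit(M,P,q0,yaw=True):
    def cost(d):
        q=np.array(q0)+np.array([d[0],d[1],d[2]/60 if yaw else 0]);e=0
        for n,(m,x0,y0) in M.items():
            h=(hullpoly(n,P,q)-[x0,y0]+.5)*K-.5
            r=np.zeros_like(m);cv2.fillPoly(r,[np.round(h*16).astype(np.int32)],1,shift=4)
            e+=np.mean(r!=m)
        return e
    r=minimize(cost,[0,0,0],method="Nelder-Mead",options=dict(initial_simplex=[[0,0,0],[10,0,0],[0,10,0],[0,0,8]],xatol=.05,fatol=1e-6))
    return (np.array(q0)+[r.x[0],r.x[1],r.x[2]/60 if yaw else 0]).round(3),round(r.fun,4)
E
python3 - <<'E'
from h import *
I={"top":cv2.imread("pics/t0.png"),"side":cv2.imread("pics/s0.png")}
print([I["top"][r,c].tolist() for r,c in[(215,150),(229,383),(243,372),(160,250),(200,275),(240,200)]])
print([I["side"][r,c].tolist() for r,c in[(305,245),(200,230),(195,268),(155,342),(301,262)]])
blue=lambda g:(g[...,0]-g[...,1]>BT)
dark=lambda g:g.max(2)<75
g0=ray("top",277,190,40)
for nm,P,q,f,yw in[("narrow",cyl(38,0,18),[473,258,0],0,0),("wide",cyl(52,0,16),[427,-311,0],0,0),("stage",box(220,160,0,10),[*ray("top",273,187,10)[:2],-.37],0,1),("carrier",box(120,60,10,40),[*g0[:2],-.25],1,1)]:
    for BT in ([-3,0] if not f else [0]):
        M=masks(I,P,q,dark if f else blue)
        for sub in(["top"],["side"],["top","side"]): print(nm,BT,sub,[int(M[k][0].sum()) for k in sub],*fit({k:M[k] for k in sub},P,q,bool(yw)))
E
```

```text
[[105, 110, 102], [103, 109, 102], [98, 93, 87], [109, 114, 108], [31, 29, 28], [109, 114, 107]]
[[132, 137, 134], [83, 80, 82], [59, 56, 55], [76, 75, 74], [74, 73, 71]]Traceback (most recent call last):
  File "<stdin>", line 11, in <module>
  File "h.py", line 37, in fit
    r=minimize(cost,[0,0,0],method="Nelder-Mead",options=dict(initial_simplex=[[0,0,0],[10,0,0],[0,10,0],[0,0,8]],xatol=.05,fatol=1e-6))
    res = _minimize_neldermead(fun, x0, args, callback, bounds=bounds,
                               **options)
    fxr = func(xr)
    fx = function(np.copy(x), *(wrapper_args + args))
  File "h.py", line 33, in cost
    h=(hullpoly(n,P,q)-[x0,y0]+.5)*K-.5
       ~~~~~~~~^^^^^^^
  File "h.py", line 19, in hullpoly
    p=np.array([proj(n,w) for w in W],np.float32);return cv2.convexHull(p)[:,0]
                ~~~~^^^^^
  File "h.py", line 8, in proj
    m=camera_model(n);p=np.array(m["R"])@np.array(X)+m["t"]
ValueError: time passes only in moves, steps and waits
```

```bash
sed -i 's/^from rig import \*/from rig import *\nCM={n:camera_model(n) for n in("top","side")}/; s/m=camera_model(n)/m=CM[n]/' h.py
cat > f0.py <<'E'
from h import *
import h
I={"top":cv2.imread("pics/t0.png"),"side":cv2.imread("pics/s0.png")}
dark=lambda g:g.max(2)<70
g0=ray("top",277,190,40)
for nm,P,q,f,yw in[("narrow",cyl(38,0,18),[473,258,0],0,0),("wide",cyl(52,0,16),[427,-311,0],0,0),("stage",box(220,160,0,10),[*ray("top",273,187,10)[:2],-.37],0,1),("carrier",box(120,60,10,40),[*g0[:2],-.25],1,1)]:
    for BT in ([-3,0] if not f else [0]):
        M=masks(I,P,q,dark if f else (lambda g:g[...,0]-g[...,1]>BT))
        for sub in(["top"],["side"],["top","side"]): print(nm,BT,sub,[int(M[k][0].sum()) for k in sub],*fit({k:M[k] for k in sub},P,q,bool(yw)))
E
python3 f0.py
```

```text
narrow -3 ['top'] [6268] [474.386 258.082   0.   ] 0.0111
narrow -3 ['side'] [9458] [473.842 258.972   0.   ] 0.0172
narrow -3 ['top', 'side'] [6268, 9458] [473.996 258.541   0.   ] 0.0321
narrow 0 ['top'] [5415] [475.676 259.843   0.   ] 0.0351
narrow 0 ['side'] [7744] [473.599 256.458   0.   ] 0.0543
narrow 0 ['top', 'side'] [5415, 7744] [474.937 257.101   0.   ] 0.0899
wide -3 ['top'] [11833] [ 427.596 -316.491    0.   ] 0.0111
wide -3 ['side'] [7348] [ 426.454 -316.922    0.   ] 0.0133
wide -3 ['top', 'side'] [11833, 7348] [ 427.07  -316.912    0.   ] 0.0263
wide 0 ['top'] [10638] [ 427.147 -317.252    0.   ] 0.0349
wide 0 ['side'] [5531] [ 428.35  -322.366    0.   ] 0.0579
wide 0 ['top', 'side'] [10638, 5531] [ 427.584 -316.91     0.   ] 0.0941
stage -3 ['top'] [171921] [ 5.80394e+02 -3.11000e+01 -3.48000e-01] 0.0046
stage -3 ['side'] [134798] [ 5.79861e+02 -3.04970e+01 -3.51000e-01] 0.012
stage -3 ['top', 'side'] [171921, 134798] [ 5.80248e+02 -3.09440e+01 -3.50000e-01] 0.017
stage 0 ['top'] [169228] [ 5.80664e+02 -3.13370e+01 -3.49000e-01] 0.0027
stage 0 ['side'] [129430] [ 5.80882e+02 -3.22370e+01 -3.53000e-01] 0.0151
stage 0 ['top', 'side'] [169228, 129430] [ 5.80728e+02 -3.14570e+01 -3.54000e-01] 0.0188
carrier 0 ['top'] [37670] [ 5.62203e+02 -3.84530e+01 -2.76000e-01] 0.0052
carrier 0 ['side'] [35244] [ 5.62353e+02 -3.93890e+01 -2.55000e-01] 0.0446
carrier 0 ['top', 'side'] [37670, 35244] [ 5.62002e+02 -3.86740e+01 -2.70000e-01] 0.0511
```

```bash
cat > go.py <<'E'
import sys,numpy as np
from rig import sense
s=sense();p=np.array(s["eef_pos"]);y=s["tcp_rot"][2]
a=[float(v) for v in sys.argv[1:]]
d=np.array(a[:3])-p;print("clock",s["clock"],"pos",p.round(1),"rot",np.round(s["tcp_rot"],4),"F",np.round(s["contact_force"],1),"T",np.round(s["wrist_torque"],2),"op",round(s["opening"],3))
c,n=np.cos(y),np.sin(y)
t=(a[3]-y+np.pi/2)%np.pi-np.pi/2
print("tool shift",np.round([d[0]*c+d[1]*n,d[0]*n-d[1]*c,-d[2]],1),"turn",round(-t,4))
E
python3 go.py 427 -316.5 260 2.869
```

```text
clock 0.1 pos [158.1 604.5 404.1] rot [-3.1404  0.      2.8858] F [ 0.8 -0.3  0. ] T [ 0.05  0.02 -0.03] op 0.999
tool shift [-493.2 -823.   144.1] turn 0.0168
```

Emit:
{"fn": "step_arm", "kwargs": {
  "commands": [
    [[-31,-51.5,0],0,1],
    [[-31,-51.5,0],0,1],
    [[-31,-51.5,0],0,1],
    [[-31,-51.5,0],0,1],
    [[-31,-51.5,0],0,1],
    [[-31,-51.5,0],0,1],
    [[-31,-51.5,0],0,1],
    [[-31,-51.5,0],0,1],
    [[-31,-51.5,0],0,1],
    [[-31,-51.5,0],0,1],
    [[-31,-51.5,0],0,1],
    [[-31,-51.5,0],0,1]
  ],
  "force": 60
}}

```text
clock: 1.6
eef_pos: [365.0, -105.3, 404.0]
tcp_rot: [-3.141, 0.006, 2.894]
contact_force: [1.1, 0.7, -0.5]
opening: 0.997
```

```bash
python3 go.py 427 -316.5 260 2.869
```

```text
clock 1.6 pos [ 365.  -105.3  404. ] rot [-3.1414  0.006   2.8941] F [ 1.1  0.7 -0.5] T [ 0.02 -0.03  0.05] op 0.997
tool shift [-111.8 -189.6  144. ] turn 0.0251
```

Emit:
{"fn": "step_arm", "kwargs": {
  "commands": [
    [[-28,-47.5,0],0.025,1],
    [[-28,-47.5,0],0,1],
    [[-28,-47.5,5],0,1],
    [[-27,-47,40],0,1],
    [[0,0,50],0,1],
    [[0,0,48],0,1],
    [[0,0,0],0,1]
  ]
}}

```text
clock: 2.48
eef_pos: [422.5, -325.7, 261.6]
tcp_rot: [-3.141, 0.009, 2.86]
contact_force: [-0.0, 0.2, 0.6]
opening: 1.003
```

```bash
python3 go.py 427 -316.5 175 2.869; python3 - <<'E'
from h import *
s=sense();p=s["eef_pos"]
a=grab_frame("side");u=proj("side",[p[0],p[1],60]).astype(int);print(u)
cv2.imwrite("pics/s1.png",crop(a,max(u[0]-60,0),max(u[1]-60,0),120,110,5))
E
```

```text
clock 2.475 pos [ 422.5 -325.7  261.6] rot [-3.1409  0.0092  2.8604] F [-0.   0.2  0.6] T [ 0.04  0.03 -0.01] op 1.003
tool shift [-1.8 10.1 86.6] turn -0.0086
[345 134]
```

View pics/s1.png

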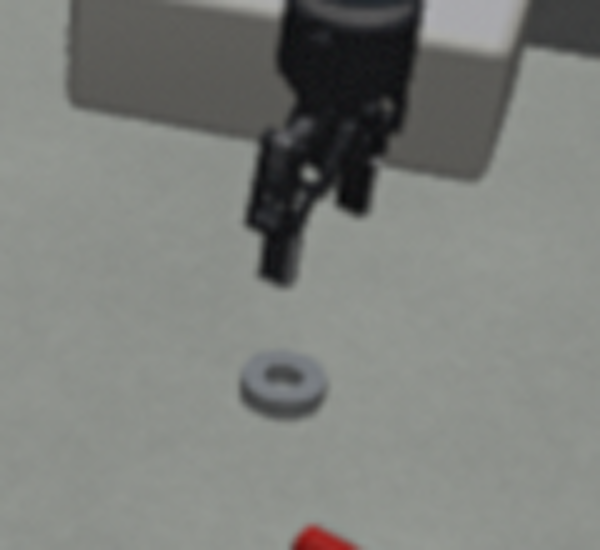

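```bash
cat > go.py <<'E'
import sys,numpy as np
from scipy.spatial.transform import Rotation as Ro
from rig import sense
# target: grasp point (155 ahead of the TCP) x y, TCP-equivalent height z, yaw
s=sense();r=s["tcp_rot"];R=Ro.from_euler("xyz",r).as_matrix();g=np.array(s["eef_pos"])+155*R[:,2]
a=[float(v) for v in sys.argv[1:]]
d=np.array([a[0],a[1],a[2]-155])-g
print("clock",round(s["clock"],2),"grasp",g.round(1),"rot",np.round(r,4),"F",np.round(s["contact_force"],1),"T",np.round(s["wrist_torque"],2),"op",round(s["opening"],3))
t=(a[3]-r[2]+np.pi/2)%np.pi-np.pi/2
print("tool shift",(R.T@d).round(1),"turn",round(-t,4))
E
python3 go.py 427 -316.5 172 2.869
```

```text
clock 2.52 grasp [ 425.1 -327.1  108.7] rot [-3.1396  0.0125  2.8606] F [ 0.3 -0.4  0.7] T [-0.01  0.   -0.06] op 1.002
tool shift [ 2.2 10.9 91.7] turn -0.0084
```

Emit:
{"fn": "step_arm", "kwargs": {
  "commands": [
    [[2,10,20],-0.008,1],
    [[0,0,30],0,1],
    [[0,0,25],0,1],
    [[0,0,0],0,1]
  ]
}}

```text
clock: 3.02
eef_pos: [429.4, -318.4, 196.8]
tcp_rot: [-3.135, 0.025, 2.87]
contact_force: [-0.1, -0.0, 0.3]
opening: 1.003
```

```bash
python3 go.py 427 -316.5 172 2.869;python3 go.py 427 -316.5 172 2.869
```

```text
clock 3.02 grasp [ 432.9 -320.5   41.8] rot [-3.1346  0.0252  2.8703] F [-0.1 -0.   0.3] T [-0.    0.05  0.05] op 1.003
tool shift [ 7.4  2.5 24.7] turn 0.0013
clock 3.02 grasp [ 432.9 -320.5   41.8] rot [-3.1346  0.0252  2.8703] F [-0.1 -0.   0.3] T [-0.    0.05  0.05] op 1.003
tool shift [ 7.4  2.5 24.7] turn 0.0013
```

Emit:
{"fn": "step_arm", "kwargs": {
  "commands": [
    [[7,2,8],0,1],
    [[0,0,8],0,1],
    [[0,0,6],0,1],
    [[0,0,0],0,1]
  ]
}}

```text
clock: 3.52
eef_pos: [425.0, -315.7, 177.9]
tcp_rot: [-3.132, 0.031, 2.871]
contact_force: [0.4, -0.2, 0.4]
opening: 1.004
```

```bash
python3 go.py 427 -316.5 172 2.869
```

```text
clock 3.52 grasp [ 429.2 -318.4   23. ] rot [-3.1323  0.0313  2.8706] F [ 0.4 -0.2  0.4] T [0.02 0.04 0.03] op 1.004
tool shift [2.9 1.3 5.9] turn 0.0016
```

Emit:
{"fn": "step_arm", "kwargs": {
  "commands": [
    [[3,1,5],0,1],
    [[0,0,0],0,0.5],
    [[0,0,0],0,0.5]
  ]
}}

```text
clock: 3.9
eef_pos: [422.4, -314.0, 172.6]
tcp_rot: [-3.132, 0.031, 2.87]
contact_force: [-2.0, -1.5, 23.4]
opening: 0.605
```

```bash
python3 go.py 427 -316.5 172 2.869
```

```text
clock 3.9 grasp [ 426.7 -316.7   17.7] rot [-3.1323  0.0313  2.8705] F [-2.  -1.5 23.4] T [-0.54  0.03 -0.07] op 0.605
tool shift [-0.2  0.3  0.7] turn 0.0015
```

Emit:
{"fn": "step_arm", "kwargs": {
  "commands": [
    [[0,0,0],0,0.4],
    [[0,0,0],0,0.4],
    [[0,0,0],0,0.4]
  ]
}}

```text
clock: 4.28
eef_pos: [422.4, -314.0, 173.4]
tcp_rot: [-3.132, 0.031, 2.87]
contact_force: [1.0, -0.9, -2.4]
opening: 0.587
```

```bash
python3 go.py 427 -316.5 172 2.869
```

```text
clock 4.28 grasp [ 426.7 -316.7   18.5] rot [-3.1324  0.0313  2.8703] F [ 1.  -0.9 -2.4] T [-0.02  0.07  0.01] op 0.587
tool shift [-0.2  0.3  1.5] turn 0.0013
```

Emit:
{"fn": "step_arm", "kwargs": {
  "commands": [
    [[0,0,-10],0,0.4],
    [[0,0,-45],0,0.4],
    [[0,0,-45],0,0.4],
    [[0,0,-20],0,0.4],
    [[0,0,0],0,0.4]
  ],
  "force": 80
}}

```text
clock: 4.9
eef_pos: [418.6, -311.6, 297.9]
tcp_rot: [-3.133, 0.03, 2.87]
contact_force: [0.1, 0.1, -2.1]
opening: 0.57
```

```bash
python3 go.py 589 -46.2 290 2.869
```

```text
clock 4.9 grasp [ 422.7 -314.2  143. ] rot [-3.1328  0.03    2.8704] F [ 0.1  0.1 -2.1] T [-0.04 -0.02  0.01] op 0.57
tool shift [-88.1 302.8   8. ] turn 0.0014
```

Emit:
{"fn": "step_arm", "kwargs": {
  "commands": [
    [[-11,38,1],0,0.4],
    [[-11,38,1],0,0.4],
    [[-11,38,1],0,0.4],
    [[-11,38,1],0,0.4],
    [[-11,38,1],0,0.4],
    [[-11,38,1],0,0.4],
    [[-11,37,1],0,0.4],
    [[-8,30,0],0,0.4],
    [[0,0,0],0,0.4]
  ]
}}

```text
clock: 6.02
eef_pos: [581.5, -41.6, 280.6]
tcp_rot: [-3.132, 0.018, 2.869]
contact_force: [-0.6, -0.9, -2.6]
opening: 0.577
```

```bash
python3 go.py 589 -46.2 290 2.869
```

```text
clock 6.03 grasp [583.9 -43.8 125.6] rot [-3.1319  0.0183  2.8686] F [-0.6 -0.9 -2.6] T [-0.    0.03 -0.07] op 0.577
tool shift [-5.8 -1.  -9.3] turn -0.0004
```

Emit:
{"fn": "step_arm", "kwargs": {
  "commands": [
    [[-5,-1,5],0,0.4],
    [[0,0,2],0,0.4]
  ]
}}

```text
clock: 6.28
eef_pos: [585.4, -44.9, 271.8]
tcp_rot: [-3.131, 0.016, 2.869]
contact_force: [-0.2, 0.3, -2.2]
opening: 0.575
```

```bash
python3 go.py 589 -46.2 240 2.869; python3 - <<'E'
from h import *
a=grab_frame("side");u=proj("side",[589,-46,80]).astype(int);print(u)
x0,y0=u[0]-35,u[1]-40
c=crop(a,x0,y0,70,70,8)
s=sense();
for X in([589,-46.2,40],[589,-46.2,84],[589,-46.2,106]):
    q=((proj("side",X)-[x0,y0]+.5)*8).astype(int);print(X,q);cv2.circle(c,tuple(int(v) for v in q),2,(0,0,255),-1)
cv2.imwrite("pics/s2.png",c)
E
```

```text
clock 6.28 grasp [587.3 -47.2 116.8] rot [-3.131   0.0157  2.8687] F [-0.2  0.3 -2.2] T [0.04 0.01 0.05] op 0.575
tool shift [-0.9  1.7 31.8] turn -0.0003
[260 173]
[589, -46.2, 40] [285 420]
[589, -46.2, 84] [286 319]
[589, -46.2, 106] [287 266]
```

View pics/s2.png

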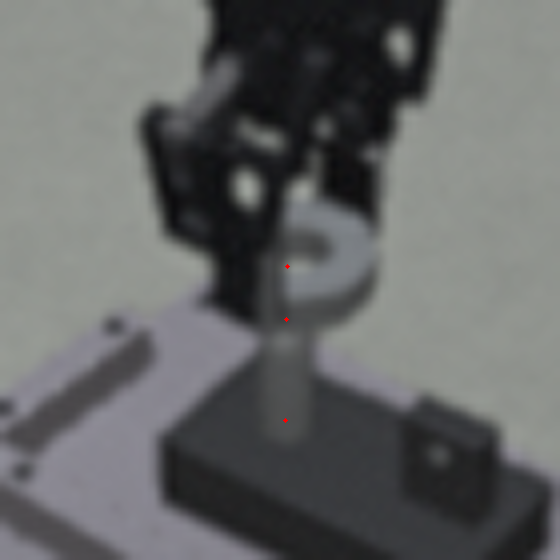

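```bash
python3 - <<'E'
from h import *
a=cv2.imread("pics/s2.png").astype(float)
x0,y0=260-35,173-40
s=sense();zb=s["eef_pos"][2]-173.4;print(zb)
def edges(q):
    h=(hullpoly("side",cyl(52,zb,zb+16),q)-[x0,y0]+.5)*8
    m=np.zeros((560,560),np.uint8);cv2.fillPoly(m,[h.astype(np.int32)],1);return m
d=a[...,0]-a[...,1]
for q in([589,-46.2,0],[587.3,-47.2,0],[585,-48,0]):
    m=edges(q);print(q,[int(np.where(m[r])[0].max()) for r in range(220,300,10)],"top",[int(np.where(m[:,c])[0].min()) for c in range(310,370,10)])
print([int(380-40+np.argmax(d[r,340:420]<-3)) for r in range(220,300,10)],[int(170+np.argmax(d[170:300,c]>-3)) for c in range(310,370,10)])
E
```

```text
98.17787273968801
[589, -46.2, 0] [355, 363, 367, 368, 368, 368, 367, 367] top [199, 201, 204, 209, 216, 226]
[587.3, -47.2, 0] [362, 369, 373, 374, 374, 374, 373, 373] top [197, 198, 201, 205, 211, 218]
[585, -48, 0] [370, 376, 380, 381, 381, 381, 380, 380] top [196, 197, 200, 202, 207, 213]
[381, 382, 379, 380, 381, 379, 376, 370] [170, 170, 170, 170, 170, 170]
```

Emit:
{"fn": "step_arm", "kwargs": {
  "commands": [
    [[-3,2,5],0,0.4],
    [[0,0,10],0,0.4],
    [[0,0,8],0,0.4],
    [[0,0,4],0,0.4]
  ]
}}

```text
clock: 6.82
eef_pos: [588.5, -45.5, 242.8]
tcp_rot: [-3.131, 0.015, 2.866]
contact_force: [0.2, 1.1, -1.0]
opening: 0.574
```

```bash
python3 go.py 591 -46.6 213.5 2.869
```

```text
clock 6.83 grasp [590.3 -47.7  87.8] rot [-3.131   0.0149  2.8662] F [ 0.2  1.1 -1. ] T [0.16 0.01 0.02] op 0.574
tool shift [ 0.1  1.6 29.3] turn -0.0028
```

Emit:
{"fn": "step_arm", "kwargs": {
  "commands": [
    [[0,1,5],0,0.4],
    [[0,0,8],0,0.4],
    [[0,0,6],0,0.4]
  ]
}}

```text
clock: 7.2
eef_pos: [589.1, -44.7, 222.6]
tcp_rot: [-3.131, 0.015, 2.866]
contact_force: [-0.1, -0.6, -2.5]
opening: 0.577
```

```bash
python3 go.py 591 -46.6 213.5 2.869
```

```text
clock 7.2 grasp [590.9 -47.   67.6] rot [-3.1309  0.0152  2.8665] F [-0.1 -0.6 -2.5] T [ 0.05 -0.02 -0.01] op 0.577
tool shift [0.1 0.5 9.1] turn -0.0025
```

Free of the post. Lower until contact.

Emit:
{"fn": "step_arm", "kwargs": {
  "commands": [
    [[0,0,5],0,0.4],
    [[0,0,3],0,0.4],
    [[0,0,2],0,0.4]
  ]
}}

```text
clock: 7.58
eef_pos: [590.0, -44.9, 213.4]
tcp_rot: [-3.131, 0.017, 2.867]
contact_force: [-6.6, 1.0, 32.2]
opening: 0.573
```

```bash
python3 go.py 591 -46.6 213.5 2.869
```

```text
clock 7.58 grasp [592.  -47.2  58.4] rot [-3.1312  0.0168  2.8666] F [-6.6  1.  32.2] T [0.12 0.86 0.03] op 0.573
tool shift [ 1.1  0.3 -0.1] turn -0.0024
```

Emit:
{"fn": "step_arm", "kwargs": {
  "commands": [
    [[0,0,0],0,0.4],
    [[0,0,0],0,0.9],
    [[0,0,0],0,1],
    [[0,0,-10],0,1],
    [[0,0,-45],0,1],
    [[0,0,-55],0,1]
  ]
}}

```text
clock: 8.32
eef_pos: [587.5, -43.3, 323.7]
tcp_rot: [-3.13, 0.011, 2.866]
contact_force: [1.1, 0.4, 0.8]
opening: 1.001
```

```bash
python3 go.py 474 258.5 300 2.869
```

```text
clock 8.32 grasp [588.6 -45.5 168.7] rot [-3.1299  0.0106  2.8665] F [1.1 0.4 0.8] T [ 0.01 -0.01  0.03] op 1.001
tool shift [193.1 261.6  18.6] turn -0.0025
```

Emit:
{"fn": "step_arm", "kwargs": {
  "commands": [
    [[27,37,0],0,1],
    [[27,37,0],0,1],
    [[27,37,0],0,1],
    [[27,37,0],0,1],
    [[27,37,10],0,1],
    [[27,37,20],0,1],
    [[27,37,30],0,1],
    [[0,0,30],0,1],
    [[0,0,20],0,1]
  ]
}}

```text
clock: 9.45
eef_pos: [479.3, 266.3, 218.9]
tcp_rot: [-3.141, 0.032, 2.865]
contact_force: [-0.3, -0.0, -0.3]
opening: 1.001
```

```bash
python3 go.py 474 258.5 178 2.869; python3 - <<'E'
from h import *
I={"top":grab_frame("top"),"side":grab_frame("side")}
cv2.imwrite("pics/t3.png",I["top"]);cv2.imwrite("pics/s3.png",I["side"])
# whole-carrier check
P=box(120,60,10,40);q=[562,-38.7,-.273]
M=masks({"top":I["top"]},P,q,lambda g:g.max(2)<70,)
print(fit(M,P,q))
P=cyl(52,40,56);q=[589,-46.2,0]
M=masks({"top":I["top"]},P,q,lambda g:g.min(2)>60,2);print(M["top"][0].sum(),fit(M,P,q,False))
c=I["side"]
A=crop(c,225,150,75,75,6);B=crop(c,225,240,75,75,6)
cv2.imwrite("pics/v3.png",cv2.resize(np.hstack([A,B]),(800,400)))
E
```

```text
clock 9.45 grasp [484.  264.9  63.9] rot [-3.1411  0.0315  2.8653] F [-0.3 -0.  -0.3] T [-0.01  0.08  0.01] op 1.001
tool shift [ 9.1 -8.8 40.7] turn -0.0037
(array([ 5.63782e+02, -3.95830e+01, -2.94000e-01]), np.float64(0.0942))
11800 (array([595.35 , -51.099,   0.   ]), np.float64(0.0791))
```

View pics/v3.png

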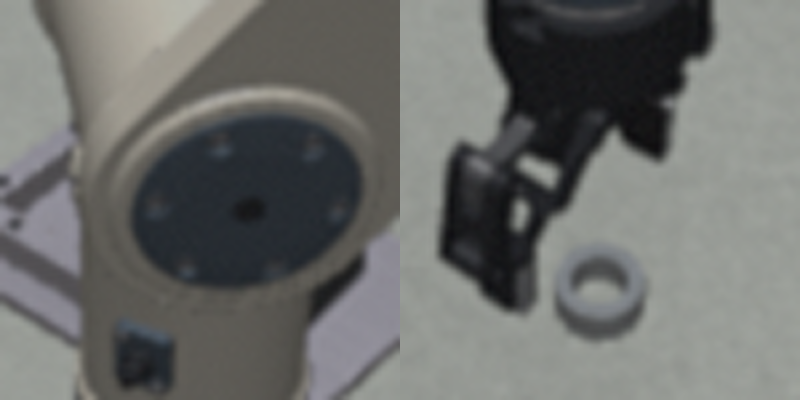

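Emit:
{"fn": "step_arm", "kwargs": {
  "commands": [
    [[9,-8,5],-0.004,1],
    [[1,-1,12],0,1],
    [[1,0,12],0,1],
    [[0,0,8],0,1],
    [[0,0,0],0,1]
  ]
}}

```text
clock: 10.18
eef_pos: [467.2, 258.9, 181.0]
tcp_rot: [-3.141, 0.032, 2.867]
contact_force: [-0.5, -0.0, -0.3]
opening: 1.001
```

```bash
python3 go.py 474 258.5 176 2.869; python3 - <<'E'
from h import *
t=cv2.imread("pics/t3.png");cv2.imwrite("pics/c3.png",crop(t,238,147,75,75,8))
E
```

```text
clock 10.18 grasp [472.  257.5  26.1] rot [-3.1414  0.032   2.8675] F [-0.5 -0.  -0.3] T [-0.03  0.02  0.02] op 1.001
tool shift [-1.5  1.5  5.1] turn -0.0015
```

View pics/c3.png

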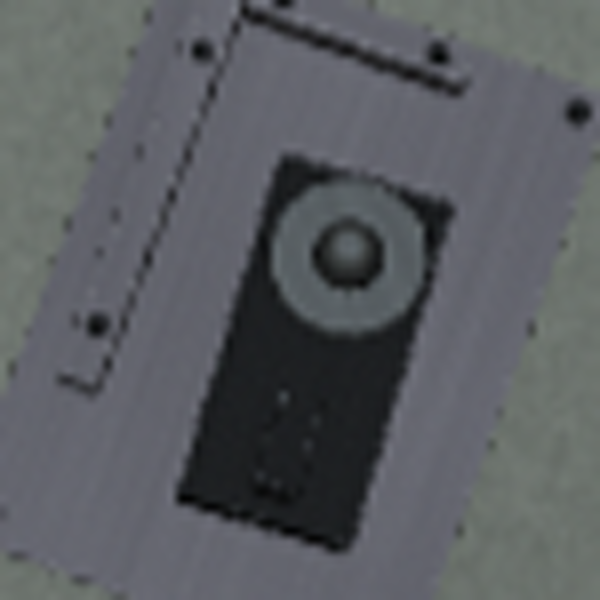

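Emit:
{"fn": "step_arm", "kwargs": {
  "commands": [
    [[-1,1,4],0,1],
    [[0,0,1],0,0.6],
    [[0,0,0],0,0.3],
    [[0,0,0],0,0.3],
    [[0,0,0],0,0.3],
    [[0,0,0],0,0.3]
  ]
}}

```text
clock: 10.92
eef_pos: [469.3, 259.9, 177.0]
tcp_rot: [3.141, 0.033, 2.868]
contact_force: [0.6, -0.3, 0.1]
opening: 0.412
```

```bash
python3 go.py 474 258.5 176 2.869; python3 - <<'E'
from h import *
t=cv2.imread("pics/t3.png")
P=box(120,60,10,40);q=[563,-39.6,-.28]
M=masks({"top":t},P,q,lambda g:(g.max(2)<70))
m,x,y=M["top"];r=np.zeros_like(m)
h=((hullpoly("top",cyl(50,40,56),[591,-47,0])-[x,y]+.5)*K).astype(np.int32);cv2.fillPoly(m,[h],1)
q,e=fit({"top":(m,x,y)},P,q);print(q,e,"post",q[:2]+rz(q[2])@[28,0])
print("post tip seen",ray("top",238+347/8-.5,147+250/8-.5,84),"ring top c",ray("top",238+349/8-.5,147+255/8-.5,56))
E
```

```text
clock 10.93 grasp [474.3 258.7  22.1] rot [3.1407 0.0332 2.8675] F [ 0.6 -0.3  0.1] T [-0.04  0.05  0.02] op 0.412
tool shift [ 0.3 -0.3  1. ] turn -0.0015
[ 5.63676e+02 -3.95440e+01 -2.94000e-01] 0.0124 post [590.4745873  -47.65792128]
post tip seen [589.73127315 -46.95763528  84.        ] ring top c [592.73379017 -49.49823635  56.        ]
```

Emit:
{"fn": "step_arm", "kwargs": {
  "commands": [
    [[0,0,-10],0,0.2],
    [[0,0,-45],0,0.2],
    [[0,0,-45],0,0.2],
    [[0,0,-22],0,0.2],
    [[0,0,0],0,0.2]
  ]
}}

```text
clock: 11.55
eef_pos: [465.0, 260.9, 304.0]
tcp_rot: [3.141, 0.033, 2.868]
contact_force: [-0.3, -0.5, -1.7]
opening: 0.409
```

```bash
python3 go.py 590.3 -47.4 290 2.86
```

```text
clock 11.55 grasp [469.9 259.6 149.1] rot [3.1409 0.0328 2.8676] F [-0.3 -0.5 -1.7] T [-0.01  0.03  0.  ] op 0.409
tool shift [-198.4 -263.    20.4] turn 0.0076
```

Emit:
{"fn": "step_arm", "kwargs": {
  "commands": [
    [[-25,-33,1],0,0.2],
    [[-25,-33,1],0,0.2],
    [[-25,-33,1],0,0.2],
    [[-25,-33,1],0,0.2],
    [[-25,-33,1],0,0.2],
    [[-25,-33,1],0,0.2],
    [[-22,-30,1],0,0.2],
    [[-13,-18,0],0,0.2],
    [[0,0,0],0,0.2]
  ]
}}

```text
clock: 12.68
eef_pos: [577.0, -35.2, 292.9]
tcp_rot: [-3.139, 0.022, 2.869]
contact_force: [0.1, 0.2, -1.5]
opening: 0.409
```

```bash
python3 go.py 590.3 -47.4 280 2.86
```

```text
clock 12.68 grasp [580.2 -36.5 138. ] rot [-3.1389  0.0223  2.8692] F [ 0.1  0.2 -1.5] T [ 0.01  0.   -0.01] op 0.409
tool shift [-12.4  -7.7  13.3] turn 0.0092
```

Emit:
{"fn": "step_arm", "kwargs": {
  "commands": [
    [[-10,-6,6],0,0.2],
    [[-2,-2,3],0,0.2],
    [[0,0,0],0,0.2]
  ]
}}

```text
clock: 13.05
eef_pos: [586.2, -45.3, 281.9]
tcp_rot: [-3.139, 0.019, 2.87]
contact_force: [0.0, 0.7, -1.0]
opening: 0.408
```

```bash
python3 go.py 590.3 -47.4 260 2.86; python3 - <<'E'
from h import *
a=grab_frame("side");u=proj("side",[590,-47,80]).astype(int)
x0,y0=u[0]-35,u[1]-40
c=crop(a,x0,y0,70,70,8);s=sense();zb=s["eef_pos"][2]-177
d=c[...,0].astype(float)-c[...,1]
h=((hullpoly("side",cyl(38,zb,zb+18),[590.3,-47.4,0])-[x0,y0]+.5)*8).astype(np.int32)
m=np.zeros((560,560),np.uint8);cv2.fillPoly(m,[h],1)
cy=int(h[:,1].mean());R=range(cy-20,cy+25,5)
print(zb,[int(np.where(m[r])[0].max()) for r in R],[int(300+np.argmax(d[r,300:420]<-3)) for r in R])
cv2.polylines(c,[h],True,(0,0,255),1);cv2.imwrite("pics/s4.png",c)
E
```

```text
clock 13.05 grasp [588.9 -46.5 126.9] rot [-3.1387  0.0192  2.8703] F [ 0.   0.7 -1. ] T [ 0.03 -0.02 -0.02] op 0.408
tool shift [-1.1 -0.4 22. ] turn 0.0103
105.04820864726531 [344, 344, 344, 344, 343, 343, 343, 343, 343] [364, 357, 359, 356, 353, 351, 348, 351, 350]
```

View pics/s4.png

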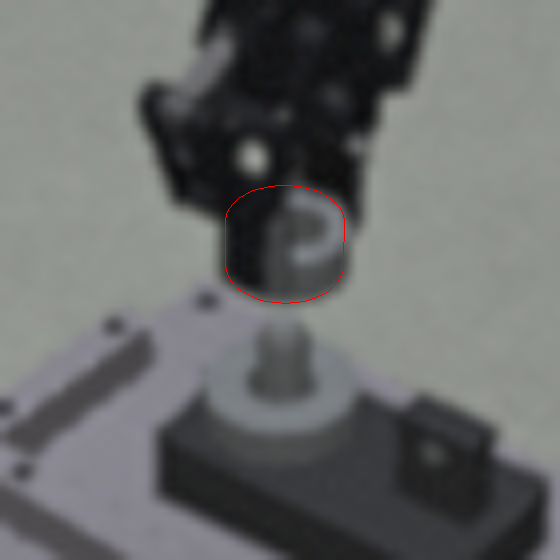

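Emit:
{"fn": "step_arm", "kwargs": {
  "commands": [
    [[-2.5,0,6],0,0.2],
    [[0,0,10],0,0.2],
    [[0,0,10],0,0.2],
    [[0,0,5],0,0.2]
  ]
}}

```text
clock: 13.6
eef_pos: [589.2, -45.2, 249.3]
tcp_rot: [-3.139, 0.02, 2.872]
contact_force: [-0.3, 0.7, -0.5]
opening: 0.408
```

```bash
python3 go.py 591 -47.4 233 2.86
```

```text
clock 13.6 grasp [592.  -46.5  94.3] rot [-3.1389  0.0199  2.8716] F [-0.3  0.7 -0.5] T [0.04 0.02 0.02] op 0.408
tool shift [ 1.1 -1.1 16.3] turn 0.0116
```

Emit:
{"fn": "step_arm", "kwargs": {
  "commands": [
    [[0.5,-1,6],0,0.2],
    [[0,0,6],0,0.2],
    [[0,0,3],0,0.2],
    [[0,0,2],0,0.2]
  ]
}}

```text
clock: 14.1
eef_pos: [589.3, -46.4, 232.6]
tcp_rot: [-3.139, 0.021, 2.871]
contact_force: [-6.4, 0.4, 31.3]
opening: 0.41
```

```bash
python3 go.py 591 -47.4 233 2.86
```

```text
clock 14.1 grasp [592.4 -47.6  77.7] rot [-3.1393  0.0212  2.8714] F [-6.4  0.4 31.3] T [0.29 0.92 0.04] op 0.41
tool shift [ 1.4 -0.2 -0.4] turn 0.0114
```

Emit:
{"fn": "step_arm", "kwargs": {
  "commands": [
    [[0,0,0],0,0.2],
    [[0,0,0],0,0.8],
    [[0,0,0],0,1],
    [[0,0,-10],0,1],
    [[0,0,-40],0,1],
    [[30,60,-30],0,1],
    [[10,60,0],0,1],
    [[10,60,0],0,1],
    [[0,60,0],0,1],
    [[0,20,0],0,1]
  ]
}}

```text
clock: 15.35
eef_pos: [613.0, 213.8, 314.9]
tcp_rot: [3.141, 0.027, 2.867]
contact_force: [-0.0, -0.3, -0.1]
opening: 1.002
```

```bash
python3 go.py 530 -30 280 2.86; python3 - <<'E'
from h import *
t=grab_frame("top");s=grab_frame("side");cv2.imwrite("pics/t5.png",t);cv2.imwrite("pics/s5.png",s)
cv2.imwrite("pics/c5.png",np.hstack([crop(t,238,147,80,100,5),crop(s,225,150,80,100,5)]))
E
```

```text
clock 15.35 grasp [617.1 212.8 160. ] rot [3.1407 0.0271 2.8666] F [-0.  -0.3 -0.1] T [ 0.06  0.01 -0.02] op 1.002
tool shift [  18.8 -257.4   34.3] turn 0.0066
```

View pics/c5.png

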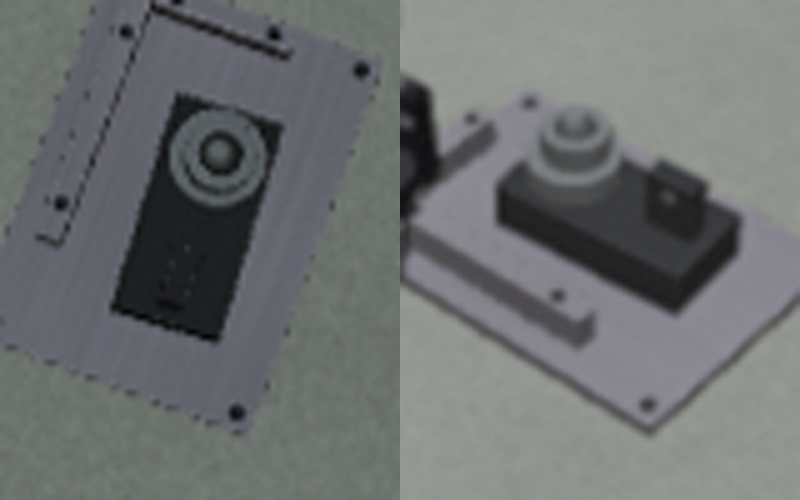

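```bash
cat > carr.py <<'E'
from h import *
def carrier(I,q,cams=("top","side")):
    P=box(120,60,10,40);res=[]
    M=masks({k:I[k] for k in cams},P,q,lambda g:g.max(2)<(70))
    for n,(m,x,y) in M.items():
        for C in(cyl(50,40,56),cyl(36,40,74)):
            c=np.array(q[:2])+rz(q[2])@[28,0]
            cv2.fillPoly(m,[((hullpoly(n,C,[*c,0])-[x,y]+.5)*K).astype(np.int32)],1)
        for C in(box(30,14,40,76),):  # tab: cut it out of neither
            pass
    for k in cams: res.append(fit({k:M[k]},P,q))
    return res
E
python3 - <<'E'
from carr import *
I={"top":cv2.imread("pics/t5.png"),"side":cv2.imread("pics/s5.png")}
r=carrier(I,[563.5,-39.5,-.285]);print(r)
q=r[0][0]
print("tab",q[:2]+rz(q[2])@[-37,0],"post",q[:2]+rz(q[2])@[28,0])
P=box(220,160,0,10);M=masks({"top":I["top"]},P,[580.4,-31.1,-.35],lambda g:g[...,0]-g[...,1]>-2);
print(fit(M,P,[580.4,-31.1,-.35]))
E
```

```text
[(array([ 5.65588e+02, -3.97450e+01, -2.90000e-01]), np.float64(0.0143)), (array([ 5.65918e+02, -4.19920e+01, -2.99000e-01]), np.float64(0.0392))]
tab [530.13297661 -29.16476767] post [592.41882851 -47.7516623 ]
(array([ 5.80375e+02, -3.12260e+01, -3.52000e-01]), np.float64(0.0027))
```

Emit:
{"fn": "step_arm", "kwargs": {
  "commands": [
    [[2,-43,0],0.016,0.6],
    [[2,-43,0],0,0.6],
    [[2,-43,0],0,0.6],
    [[2,-43,0],0,0.6],
    [[2,-42,0],0,0.6],
    [[4,-35,10],0,0.6],
    [[0,-3,15],0,0.6],
    [[0,0,0],0,0.6]
  ]
}}

```text
clock: 16.45
eef_pos: [520.1, -41.6, 289.2]
tcp_rot: [-3.138, 0.024, 2.843]
contact_force: [0.2, 0.1, 0.0]
opening: 0.601
```

```bash
python3 go.py 530.1 -29.5 219 2.851
```

```text
clock 16.45 grasp [523.4 -43.2 134.2] rot [-3.1379  0.0238  2.843 ] F [0.2 0.1 0. ] T [ 0.08  0.06 -0.03] op 0.601
tool shift [-0.6 15.3 70.2] turn -0.008
```

Emit:
{"fn": "step_arm", "kwargs": {
  "commands": [
    [[0,13,5],-0.008,0.6],
    [[0,2,25],0,0.6],
    [[0,0,18],0,0.6],
    [[0,0,0],0,0.6]
  ]
}}

```text
clock: 16.95
eef_pos: [528.2, -22.8, 240.6]
tcp_rot: [-3.139, 0.026, 2.855]
contact_force: [-0.5, -0.2, 0.0]
opening: 0.601
```

```bash
python3 go.py 530.1 -29.5 219 2.851
```

```text
clock 16.95 grasp [532.  -24.3  85.6] rot [-3.1392  0.0264  2.8554] F [-0.5 -0.2  0. ] T [ 0.02  0.01 -0.02] op 0.601
tool shift [ 0.9 -5.5 21.6] turn 0.0044
```

Emit:
{"fn": "step_arm", "kwargs": {
  "commands": [
    [[1,-5,0],0.004,0.6],
    [[0,0,8],0,0.6],
    [[0,0,8],0,0.6],
    [[0,0,5],0,0.6],
    [[0,0,0],0,0.6]
  ]
}}

```text
clock: 17.58
eef_pos: [527.3, -26.5, 219.9]
tcp_rot: [-3.14, 0.029, 2.853]
contact_force: [-0.3, 0.2, 0.4]
opening: 0.599
```

```bash
python3 go.py 530.1 -29.5 219 2.851
```

```text
clock 17.57 grasp [531.6 -28.1  64.9] rot [-3.14    0.0289  2.8526] F [-0.3  0.2  0.4] T [ 0.02  0.06 -0.01] op 0.599
tool shift [ 1.  -1.8  0.9] turn 0.0016
```

Emit:
{"fn": "step_arm", "kwargs": {
  "commands": [
    [[1,-1.5,1],0,0.4],
    [[0,0,0],0,0.1],
    [[0,0,0],0,0],
    [[0,0,0],0,0],
    [[0,0,0],0,0]
  ],
  "force": 60
}}

```text
clock: 18.2
eef_pos: [526.1, -27.9, 219.1]
tcp_rot: [-3.14, 0.03, 2.852]
contact_force: [-0.5, 0.7, -1.7]
opening: 0.149
```

```bash
python3 go.py 530.1 -29.5 219 2.851;  python3 - <<'E'
import numpy as np
# stage axes and shift to home, tab-relative
c=np.array([580.4,-31.1]);a=-.351;R=np.array([[np.cos(a),-np.sin(a)],[np.sin(a),np.cos(a)]])
print("home carrier",c+R@[30,20],"home tab",c+R@[-7,20],"home yaw tool",np.pi+a)
E
```

```text
clock 18.2 grasp [530.5 -29.4  64.2] rot [-3.1403  0.0297  2.8522] F [-0.5  0.7 -1.7] T [ 0.05 -0.05  0.02] op 0.149
tool shift [ 0.3 -0.2  0.2] turn 0.0012
home carrier [615.44762053 -22.63452335] home tab [580.70353475  -9.91255403] home yaw tool 2.790592653589793
```

Emit:
{"fn": "step_arm", "kwargs": {
  "commands": [
    [[-4,3,0],0.01,0],
    [[-6,4,0],0.012,0],
    [[-6,4,0],0.012,0],
    [[-6,4,0],0.012,0],
    [[-6,4,0],0.012,0],
    [[-4,3,0],0.004,0],
    [[0,0,0],0,0]
  ]
}}

```text
clock: 19.08
eef_pos: [565.7, -16.1, 219.1]
tcp_rot: [3.142, 0.028, 2.786]
contact_force: [1.3, 0.2, -2.0]
opening: 0.15
```

```bash
python3 go.py 580.7 -9.9 219 2.7906
```

```text
clock 19.07 grasp [569.8 -17.6  64.2] rot [3.1416 0.0278 2.7859] F [ 1.3  0.2 -2. ] T [-0.08 -0.15 -0.  ] op 0.15
tool shift [-7.6 11.   0.4] turn -0.0047
```

Emit:
{"fn": "step_arm", "kwargs": {
  "commands": [
    [[-2,3,0],-0.005,0],
    [[-2,3,0],0,0],
    [[-1.5,2,0],0,0],
    [[0,0,0],0,0]
  ]
}}

```text
clock: 19.58
eef_pos: [573.8, -10.2, 219.2]
tcp_rot: [-3.141, 0.027, 2.791]
contact_force: [0.9, -0.2, -4.3]
opening: 0.151
```

```bash
python3 go.py 580.7 -9.9 219 2.7906; python3 - <<'E'
from h import *
t=grab_frame("top");s=grab_frame("side");cv2.imwrite("pics/t6.png",t);cv2.imwrite("pics/s6.png",s)
cv2.imwrite("pics/c6.png",np.hstack([crop(t,233,137,80,100,5),crop(s,215,150,80,100,5)]))
E
```

```text
clock 19.57 grasp [577.8 -11.7  64.3] rot [-3.1413  0.0274  2.7912] F [ 0.9 -0.2 -4.3] T [ 0.01 -0.11 -0.05] op 0.151
tool shift [-2.1  2.7  0.3] turn 0.0006
```

View pics/c6.png

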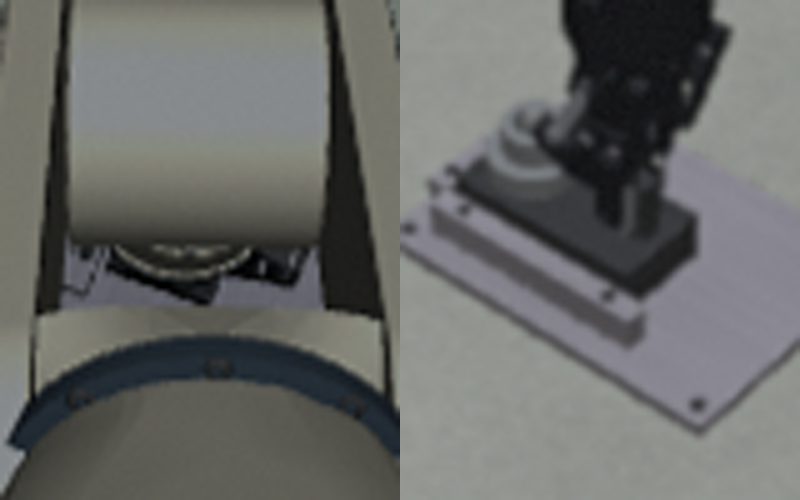

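Emit:
{"fn": "step_arm", "kwargs": {
  "commands": [
    [[-1,1.5,0.4],0,0],
    [[-1,1,0.3],0,0],
    [[0,0,0.3],0,0]
  ]
}}

```text
clock: 20.05
eef_pos: [576.5, -8.6, 219.1]
tcp_rot: [-3.141, 0.027, 2.791]
contact_force: [-2.9, -0.0, 4.5]
opening: 0.155
```

```bash
cat >> go.py <<'E'
S=np.array([[np.cos(-.351),np.sin(-.351)],[-np.sin(-.351),np.cos(-.351)]])
print("stage F",(S@np.array(s["contact_force"])[:2]).round(1),"left",(S@d[:2]).round(1))
E
python3 go.py 580.7 -9.9 219 2.7906
```

```text
clock 20.05 grasp [580.4 -10.1  64.2] rot [-3.1412  0.0273  2.7908] F [-2.9 -0.   4.5] T [-0.02  0.34 -0.18] op 0.155
tool shift [-0.2  0.3  0.2] turn 0.0002
stage F [-2.7 -1. ] left [0.2 0.3]
```

Emit:
{"fn": "step_arm", "kwargs": {
  "commands": [
    [[-1,0,0],0,0],
    [[-1,0,0],0,0]
  ]
}}

```text
clock: 20.3
eef_pos: [577.1, -8.8, 219.2]
tcp_rot: [-3.141, 0.023, 2.79]
contact_force: [-6.1, 1.9, 5.7]
opening: 0.156
```

```bash
python3 go.py 580.7 -9.9 219 2.7906
```

```text
clock 20.3 grasp [580.5 -10.2  64.2] rot [-3.141   0.0234  2.7901] F [-6.1  1.9  5.7] T [ 0.35  0.53 -0.15] op 0.156
tool shift [-0.1  0.3  0.2] turn -0.0005
stage F [-6.4 -0.3] left [0.1 0.3]
```

Emit:
{"fn": "step_arm", "kwargs": {
  "commands": [
    [[-0.5,1,0],0,0],
    [[-0.5,1,0],0,0]
  ]
}}

```text
clock: 20.55
eef_pos: [578.0, -7.3, 219.1]
tcp_rot: [-3.14, 0.021, 2.79]
contact_force: [-5.4, -0.4, 5.1]
opening: 0.151
```

```bash
python3 go.py 580.7 -9.9 219 2.7906
```

```text
clock 20.55 grasp [581.   -8.6  64.2] rot [-3.1402  0.0215  2.7898] F [-5.4 -0.4  5.1] T [-0.16  0.58 -0.25] op 0.151
tool shift [-0.1 -1.3  0.2] turn -0.0008
stage F [-5.  -2.3] left [ 0.1 -1.3]
```

Emit:
{"fn": "step_arm", "kwargs": {
  "commands": [
    [[0,1,0],0,0],
    [[-0.5,1,0],0,0]
  ]
}}

```text
clock: 20.8
eef_pos: [578.6, -6.2, 219.2]
tcp_rot: [-3.139, 0.02, 2.79]
contact_force: [-9.2, -7.3, 8.3]
opening: 0.15
```

```bash
python3 go.py 580.7 -9.9 219 2.7906
```

```text
clock 20.8 grasp [581.4  -7.7  64.2] rot [-3.1386  0.0204  2.7899] F [-9.2 -7.3  8.3] T [-1.22  0.87 -0.34] op 0.15
tool shift [-0.1 -2.3  0.2] turn -0.0007
stage F [ -6.1 -10. ] left [ 0.1 -2.3]
```

Emit:
{"fn": "step_arm", "kwargs": {
  "commands": [
    [[-0.5,1,0],0,0],
    [[-0.5,1,0],0,0]
  ]
}}

```text
clock: 21.05
eef_pos: [579.1, -5.8, 219.2]
tcp_rot: [-3.136, 0.018, 2.79]
contact_force: [-7.8, -4.7, 6.8]
opening: 0.153
```

```bash
python3 go.py 580.7 -9.9 219 2.7906
```

```text
clock 21.05 grasp [581.4  -7.6  64.2] rot [-3.1355  0.0178  2.7903] F [-7.8 -4.7  6.8] T [-0.79  0.65 -0.2 ] op 0.153
tool shift [-0.2 -2.4  0.2] turn -0.0003
stage F [-5.8 -7.1] left [ 0.2 -2.4]
```

Emit:
{"fn": "step_arm", "kwargs": {
  "commands": [
    [[-1,1,0],0,0],
    [[-2,2,0],0,0]
  ],
  "force": 120
}}

```text
clock: 21.3
eef_pos: [580.4, -5.3, 219.5]
tcp_rot: [-3.131, 0.011, 2.791]
contact_force: [-17.4, -9.5, 17.8]
opening: 0.141
```

```bash
python3 go.py 581.4 -7.6 219 2.7906; python3 - <<'E'
from h import *
s=grab_frame("side");cv2.imwrite("pics/s7.png",s)
cv2.imwrite("pics/c7.png",crop(s,213,160,75,75,8))
E
python3 go.py 581.4 -7.6 219 2.7906
```

```text
clock 21.3 grasp [581.5  -7.5  64.5] rot [-3.1308  0.0115  2.7908] F [-17.4  -9.5  17.8] T [-1.43  1.71 -0.31] op 0.141
tool shift [ 0.  -0.1  0.5] turn 0.0002
stage F [-13.1 -14.9] left [-0.  -0.1]
clock 21.35 grasp [581.5  -7.5  64.5] rot [-3.1306  0.0112  2.7908] F [-15.   -6.8  15.7] T [-1.19  1.39 -0.23] op 0.144
tool shift [ 0.  -0.1  0.5] turn 0.0002
stage F [-11.7 -11.6] left [-0.  -0.1]
```

View pics/c7.png

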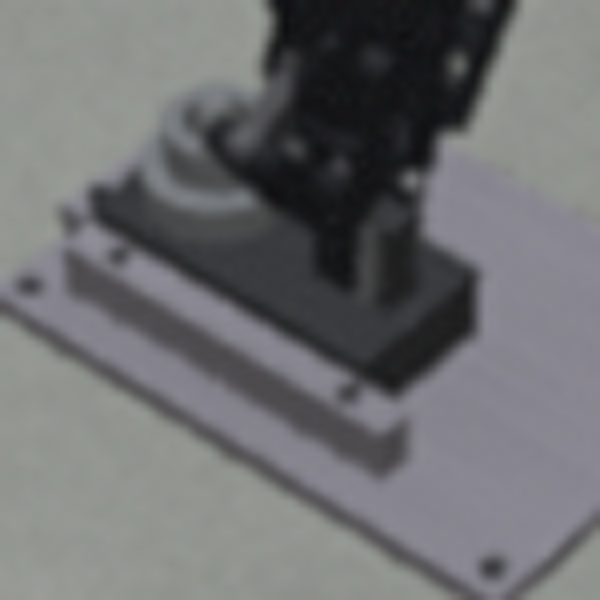

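Emit:
{"fn": "step_arm", "kwargs": {
  "commands": [
    [[-0.5,0.5,0],0,0],
    [[-0.5,0.5,0],0,0],
    [[-0.5,0.5,0],0,0]
  ],
  "force": 20
}}

```text
clock: 21.72
eef_pos: [581.0, -5.2, 219.9]
tcp_rot: [-3.129, 0.009, 2.791]
contact_force: [-8.0, -2.3, 6.2]
opening: 0.145
```

```bash
python3 go.py 581.4 -7.6 219 2.7906
```

```text
clock 21.73 grasp [581.6  -7.5  64.9] rot [-3.1286  0.0088  2.7907] F [-8.  -2.3  6.2] T [-0.4   0.31 -0.22] op 0.145
tool shift [ 0.2 -0.1  0.9] turn 0.0001
stage F [-6.8 -5. ] left [-0.1 -0.1]
```

Emit:
{"fn": "step_arm", "kwargs": {
  "commands": [
    [[-0.5,0.5,0.3],0,0],
    [[-1.5,1.5,0.6],0,0]
  ],
  "force": 80
}}

```text
clock: 21.98
eef_pos: [581.7, -4.8, 219.6]
tcp_rot: [-3.125, 0.004, 2.791]
contact_force: [-17.8, -7.4, 13.7]
opening: 0.145
```

```bash
python3 go.py 581.4 -7.6 219 2.7906
```

```text
clock 21.98 grasp [581.5  -7.4  64.6] rot [-3.1254  0.0043  2.791 ] F [-17.8  -7.4  13.7] T [-1.02  2.   -0.09] op 0.145
tool shift [-0.  -0.2  0.6] turn 0.0004
stage F [-14.2 -13.1] left [ 0.  -0.2]
```

```bash
cat >> go.py <<'E'
T=np.array(s["wrist_torque"]);F=np.array(s["contact_force"]);Ts=S@T[:2];Fs=S@F[:2]
N=F[2]+7.8;L=(s["eef_pos"][2]-20)/1000
# plate reaction centroid relative to the tab (carrier spans x -23..97, y -30..30)
print("N",round(N,1),"x",round(1000*(-Ts[1]-L*Fs[0]+7.8*.052)/N),"y",round(1000*(Ts[0]-L*Fs[1])/N))
E
python3 go.py 581.4 -7.6 219 2.7906
```

```text
clock 21.98 grasp [581.5  -7.4  64.6] rot [-3.1254  0.0043  2.791 ] F [-17.8  -7.4  13.7] T [-1.02  2.   -0.09] op 0.145
tool shift [-0.  -0.2  0.6] turn 0.0004
stage F [-14.2 -13.1] left [ 0.  -0.2]
N 21.5 x 80 y 45
```

Emit:
{"fn": "step_arm", "kwargs": {
  "commands": [
    [[-0.6,0.6,1],0,0],
    [[-0.8,0.8,1.2],0,0]
  ]
}}

```text
clock: 22.22
eef_pos: [582.2, -4.7, 219.5]
tcp_rot: [-3.123, 0.001, 2.791]
contact_force: [-15.8, -3.2, 25.6]
opening: 0.144
```

```bash
python3 go.py 581.4 -7.6 219 2.7906
```

```text
clock 22.23 grasp [581.4  -7.4  64.5] rot [-3.1231e+00  1.4000e-03  2.7912e+00] F [-15.8  -3.2  25.6] T [-0.31  1.33 -0.04] op 0.144
tool shift [-0.  -0.2  0.5] turn 0.0006
stage F [-13.8  -8.4] left [ 0.1 -0.2]
N 33.4 x 60 y 28
```

Emit:
{"fn": "step_arm", "kwargs": {
  "commands": [
    [[0,-0.5,1.5],0,0],
    [[0,-0.5,2],0,0],
    [[0,-0.5,2],0,0]
  ]
}}

```text
clock: 22.6
eef_pos: [581.8, -5.2, 219.4]
tcp_rot: [-3.126, 0.002, 2.79]
contact_force: [-14.2, 2.2, 27.3]
opening: 0.144
```

```bash
python3 go.py 581.4 -7.6 219 2.7906
```

```text
clock 22.6 grasp [581.3  -7.7  64.4] rot [-3.1257e+00  2.4000e-03  2.7901e+00] F [-14.2   2.2  27.3] T [ 0.87  1.08 -0.05] op 0.144
tool shift [-0.1  0.1  0.4] turn -0.0005
stage F [-14.1  -2.9] left [0.1 0.1]
N 35.1 x 54 y 29
```

Emit:
{"fn": "step_arm", "kwargs": {
  "commands": [
    [[0,-1.5,2],0,0],
    [[0,-1.5,2.5],0,0],
    [[0,-1.5,2.5],0,0]
  ]
}}

```text
clock: 22.98
eef_pos: [581.0, -6.5, 219.2]
tcp_rot: [-3.133, 0.004, 2.788]
contact_force: [-13.8, 9.4, 31.8]
opening: 0.141
```

```bash
python3 go.py 581.4 -7.6 219 2.7906
```

```text
clock 22.98 grasp [581.1  -8.   64.2] rot [-3.1325  0.0042  2.7884] F [-13.8   9.4  31.8] T [1.7  1.25 0.14] op 0.141
tool shift [-0.1  0.5  0.2] turn -0.0022
stage F [-16.1   4.1] left [0.1 0.5]
N 39.6 x 47 y 9
```

Emit:
{"fn": "step_arm", "kwargs": {
  "commands": [
    [[0,-1.5,2.5],0,0],
    [[0,-1.2,2.5],0,0]
  ]
}}

```text
clock: 23.22
eef_pos: [580.7, -7.0, 219.2]
tcp_rot: [-3.136, 0.006, 2.789]
contact_force: [-14.5, 6.6, 32.9]
opening: 0.143
```

```bash
python3 go.py 581.4 -7.6 219 2.7906
```

```text
clock 23.23 grasp [581.2  -8.   64.2] rot [-3.1364  0.0056  2.7886] F [-14.5   6.6  32.9] T [0.89 1.5  0.12] op 0.143
tool shift [-0.   0.5  0.2] turn -0.002
stage F [-15.8   1.2] left [0.  0.5]
N 40.7 x 46 y 2
```

Emit:
{"fn": "step_arm", "kwargs": {
  "commands": [
    [[-1,2.5,2.3],-0.002,0],
    [[-1,2.5,2.3],0,0]
  ]
}}

```text
clock: 23.48
eef_pos: [581.9, -5.5, 219.3]
tcp_rot: [-3.129, 0.001, 2.794]
contact_force: [-21.4, -15.9, 39.0]
opening: 0.144
```

```bash
python3 go.py 581.4 -7.6 219 2.7906
```

```text
clock 23.48 grasp [581.4  -7.4  64.3] rot [-3.1287e+00  1.4000e-03  2.7937e+00] F [-21.4 -15.9  39. ] T [-2.41  2.42 -0.26] op 0.144
tool shift [-0.1 -0.1  0.3] turn 0.0031
stage F [-14.6 -22.3] left [ 0.1 -0.1]
N 46.8 x 40 y 29
```

Emit:
{"fn": "step_arm", "kwargs": {
  "commands": [
    [[-1,-1,2.5],0.003,0],
    [[-1,0.8,2.5],0,0]
  ]
}}

```text
clock: 23.72
eef_pos: [582.2, -5.9, 219.2]
tcp_rot: [-3.129, -0.002, 2.789]
contact_force: [-22.5, -4.3, 40.5]
opening: 0.145
```

```bash
python3 go.py 581.4 -7.6 219 2.7906
```

```text
clock 23.73 grasp [581.3  -7.6  64.3] rot [-3.1293e+00 -1.8000e-03  2.7892e+00] F [-22.5  -4.3  40.5] T [-0.51  2.06 -0.04] op 0.145
tool shift [-0.1  0.1  0.3] turn -0.0014
stage F [-19.6 -11.8] left [0.1 0.1]
N 48.3 x 53 y 24
```

Emit:
{"fn": "step_arm", "kwargs": {
  "commands": [
    [[-0.3,-1.3,2.3],0,0],
    [[-0.3,-1.3,2.3],0,0],
    [[-0.8,1.8,2.3],-0.001,0]
  ]
}}

```text
clock: 24.1
eef_pos: [582.5, -6.0, 219.3]
tcp_rot: [-3.131, -0.003, 2.791]
contact_force: [-22.6, -17.2, 42.0]
opening: 0.143
```

```bash
python3 go.py 581.4 -7.6 219 2.7906; python3 - <<'E'
from h import *
s=grab_frame("side");cv2.imwrite("pics/s8.png",s)
c=crop(s,213,160,75,75,8)
a=-.351;C=np.array([580.4,-31.1])+rz(a)@[30,20]
P=box(120,60,10,40);g=(s.max(2)<70)
for z in(10,40):
    h=np.array([proj("side",[*(C+rz(a)@[x,y]),z]) for x,y in((60,30),(-60,30),(-60,-30),(60,-30))])
    cv2.polylines(c,[((h-[213,160]+.5)*8).astype(np.int32)],True,(0,0,255),1)
cv2.imwrite("pics/c8.png",c)
E
python3 go.py 581.4 -7.6 219 2.7906
```

```text
clock 24.1 grasp [581.4  -7.4  64.3] rot [-3.1306 -0.0032  2.7913] F [-22.6 -17.2  42. ] T [-2.53  2.83 -0.03] op 0.143
tool shift [-0.  -0.2  0.3] turn 0.0007
stage F [-15.3 -23.9] left [ 0.  -0.2]
N 49.8 x 34 y 28
clock 24.15 grasp [581.4  -7.5  64.2] rot [-3.1303 -0.0034  2.7913] F [-19.3  -7.3  36.7] T [-0.81  2.27  0.09] op 0.145
tool shift [-0.1 -0.   0.2] turn 0.0007
stage F [-15.6 -13.5] left [ 0.1 -0.1]
N 44.5 x 37 y 26
```

View pics/c8.png

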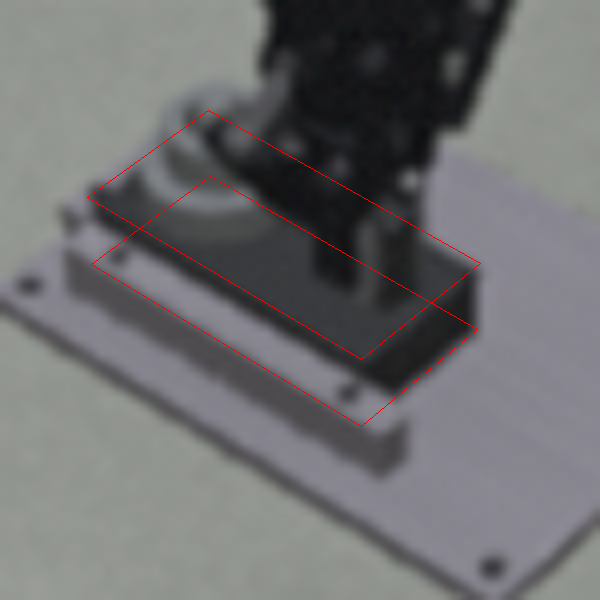

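```bash
python3 - <<'E'
from rig import *
for _ in range(4): grab_frame("side")
E
python3 go.py 581.4 -7.6 219 2.7906
```

```text
clock 24.35 grasp [581.4  -7.6  64.3] rot [-3.1309 -0.0033  2.7906] F [-18.9  -7.4  34.9] T [-0.79  2.17  0.13] op 0.144
tool shift [-0.  -0.   0.3] turn -0.0
stage F [-15.2 -13.4] left [ 0. -0.]
N 42.7 x 39 y 28
```

Emit:
{"fn": "step_arm", "kwargs": {
  "commands": [
    [[0,-1.5,2.3],0,0],
    [[0,-1.5,2.3],0,0],
    [[0,-1.5,2.3],0,0],
    [[0,-1,2.3],0,0]
  ]
}}

```text
clock: 24.85
eef_pos: [581.4, -7.8, 219.2]
tcp_rot: [-3.139, -0.001, 2.79]
contact_force: [-12.2, 4.7, 29.2]
opening: 0.145
```

```bash
python3 go.py 581.4 -7.6 219 2.7906
```

```text
clock 24.85 grasp [581.2  -8.2  64.2] rot [-3.1387e+00 -8.0000e-04  2.7902e+00] F [-12.2   4.7  29.2] T [0.6  1.51 0.14] op 0.145
tool shift [-0.   0.6  0.2] turn -0.0004
stage F [-13.1   0.2] left [0.  0.6]
N 37.0 x 38 y 0
```

Emit:
{"fn": "step_arm", "kwargs": {
  "commands": [
    [[-0.8,1.8,2.1],-0.002,0]
  ]
}}

```text
clock: 24.98
eef_pos: [582.0, -6.9, 219.2]
tcp_rot: [-3.136, -0.002, 2.794]
contact_force: [-21.3, -15.8, 36.6]
opening: 0.146
```

```bash
python3 -c "
from rig import *
for _ in range(3): grab_frame('side')"
python3 go.py 581.4 -7.6 219 2.7906
```

```text
clock 25.12 grasp [581.3  -7.7  64.2] rot [-3.1365e+00 -2.5000e-03  2.7931e+00] F [-17.2  -7.   33.8] T [-1.04  2.13 -0.03] op 0.146
tool shift [-0.   0.1  0.2] turn 0.0025
stage F [-13.8 -12.5] left [0.  0.1]
N 41.6 x 36 y 19
```

Emit:
{"fn": "step_arm", "kwargs": {
  "commands": [
    [[-0.8,1.3,2.1],0.002,0]
  ]
}}

```text
clock: 25.25
eef_pos: [582.3, -6.8, 219.2]
tcp_rot: [-3.135, -0.004, 2.792]
contact_force: [-18.2, -5.7, 33.5]
opening: 0.145
```

```bash
python3 -c "
from rig import *
for _ in range(4): grab_frame('side')"
python3 go.py 581.4 -7.6 219 2.7906
```

```text
clock 25.45 grasp [581.3  -7.7  64.2] rot [-3.1345 -0.004   2.7918] F [-18.9  -6.3  33.1] T [-0.81  2.02 -0.  ] op 0.146
tool shift [-0.   0.1  0.2] turn 0.0012
stage F [-15.5 -12.4] left [0.  0.1]
N 40.9 x 46 y 25
```

```bash
python3 -c "
from rig import *
sign_off();s=sense();print(s['clock'],s['contact_force'])"
```

```text
the job is handed in; nothing more can be done
the job is handed in; nothing more can be done
```

I threaded the wide ring and then the narrow ring down the post. I then pinched the carrier's tab, slid the carrier into the corner, and handed in at about 25.5 s while still gripping and pressing it.

**Rings:** Each ring met firm contact (about 30 N) within 0.5 mm of the expected home height. The views taken after each release show them seated and stacked. The jar and flask were not touched.

**Last readings before hand-in:**
- The carrier was pressed with about 15 N towards the end stop, 12 N towards the side fence and 33 N down. Friction on the plate may carry part of the two sideways forces.
- Moment about the vertical was about zero. The plate reaction, worked out from the wrist forces, lies inside the carrier's footprint but near its fence-side edge.
- The last picture, taken about 1.3 s before hand-in, shows the carrier against both stops. Its outline matches the expected home pose to within a few millimetres.

**What disagreed or went wrong:**
- The tab came to rest about 2 mm further towards the fence than the pose predicted from the cameras.
- My first pushes tilted the tool and probably lifted one edge of the carrier by about a millimetre. I levelled it by pressing down and pushed again; about 0.006 rad of roll remained since the grip. I had no pictures left to check for gaps below about a millimetre.

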